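# Reverse a row of turned practice pieces into the inspection tray

### The arm

A 7-joint arm with a two-finger parallel gripper is mounted at the origin on the work surface. World frame = base frame: x ahead of the robot, y to its left, z up, the work surface at z = 0. Lengths are in m, angles in rad, forces in N, time in s.
With the tool pointing down it reaches from about 0.425 to 1.025 m from the base axis. Payload 3.6 kg.
Tool frame: the origin (TCP) lies between the finger pads, 19 mm behind the fingertips; this is the grasp point; z points along the fingers, y is the direction in which the jaws open and shut (so a half turn about z gives the same grasp; the last joint's range is limited). The gripper opens to 85 mm and grips with 20 to 120 N. Pads are 22 mm wide; open, the fingers measure 114 mm over their backs; the gripper's body (76 mm by 85 mm) begins 54 mm behind the grasp point. The pads swing forward as they close: fully open they stand 13 mm farther back than shut.
Start: joints at [1.179, 0.591, 0.048, 1.609, -0.033, 0.943, -0.034], TCP at [0.213, -0.693, 0.25] pointing down, gripper open.
Joint ranges: [-2.69, 2.69], [-0.47, 2.24], [-1.27, 1.36], [0.19, 2.51], [-1.53, 4.68], [0.08, 2.07], [-3.09, 3.09]. Speed limits (rad/s): [2.57, 2.57, 3.14, 3.14, 3.14, 3.14, 3.14].

### API

Orientations are given as a unit quaternion [x, y, z, w].
In Python, from cell import bot gives the robot as it stands. The module is installed in compiled form; this text tells all that it offers.
- The arm moves only by the tool step_arm, never from a script. Its argument "rows" is text: rows parted by semicolons, each of 7 numbers parted by spaces: the opening, from 0 (shut) to 1 (fully open), then the shift along the tool's x, y, z in mm, then the turn, a rotation vector about the tool's x, y, z in degrees. A call has 1 to 20 rows; each row is the pose to reach, as a shift and turn from the pose measured when the call began, along the tool's axes at that moment; what a row does not reach only later rows make up. A row lasts 1/8 s, in which the tool goes at most 62.5 mm and 10.7 degrees, less where a joint would pass 70% of its speed; a pose out of reach is approached as far as the arm can. A call with a gripper value outside its range is refused whole. The fingers move at their own pace and stop on an object; "grip_force" is the grip in N (left out, the last holds). Time passes only in rows, so rows that repeat a pose let the fingers close. It gives the time, the measured TCP pose, the force and the opening at its end, in the units of the state.
- bot.read_state(): the state, without advancing time (a new reading comes with each control period).
- bot.snapshot(name): name is "scene" or "top" or "wrist"; returns (picture, depth): 480x640x3 uint8, red, green, blue; 480x640 float32, m along the optical axis (not along the pixel's ray), 0 where there is no reading.
- bot.calibration(name): a dict with "fx", "fy", "cx", "cy" (pixels), "view" (4x4, takes a point from world to camera coordinates); the wrist camera has in their place "T_tool_cam" (4x4, takes a point from camera to tool coordinates, whose origin is the TCP and whose axes are the flange's). Camera axes: x right, y down, z forward; pixel columns grow to the right and rows downward; lengths in m; the calibration is good to about 2 mm. The wrist camera is an equidistant fisheye: a pixel r from the principal point sees the ray r / f radians off the axis. A picture is of the moment at which its call begins: read the wrist's pose just before it. calibration takes no time and is no camera call.
- bot.job_done(): hands the job in, once; it reports no verdict.
The state is a dict: "time_s": time; "joint_positions": joint angles; "qd": joint speeds; "joint_efforts": joint torques, N m; "ee_pos": TCP position; "tcp_rot": TCP orientation; "contact_force": force on the tool from outside, world axes, zero at the start; "wrist_torque": the same for the moment, N m; "grip_width": finger opening in m.
Only numpy, scipy, OpenCV 4.12 (cv2) and the standard library are available. Lean on these libraries where they do the work, as an engineer would, in place of code of your own. Each camera call takes 0.05 s, during which the arm holds its last target. There are 200 camera calls.

### The job

Move the four steel practice pieces from the wooden carrier to the metal inspection tray in reverse order: the piece nearest the robot on the carrier goes into the tray's pocket farthest from the robot, the next one into the next pocket, and so on, the farthest piece ending nearest. Set each piece down gently, without dropping it, standing upright on its foot in its own pocket, and let go of them all.

Things in the scene. Friction and masses are not known exactly. Their poses are not given: they have to be found in the camera images.
- flanged_bush: Turned steel flanged bush: round foot flange 36 mm across and 10 mm high, on it a plain round sleeve 24 mm across up to 52 mm, with a dark bore mark on top. Grip the sleeve, TCP 42 mm above the underside; about 0.22 kg. Origin: centre of its underside, z up. At the start it stands in one of the four wooden cups (which one varies), underside 12 mm above the bench.
- square_block: Milled steel square block, 28 x 28 mm and 58 mm high, with a dark groove mark on top; grip it across two facing flats (its x and y axes are normal to the flats), TCP 44 mm above its underside; about 0.33 kg. Origin: centre of its underside, z up. At the start it stands in one of the four wooden cups (which one varies), underside 12 mm above the bench.
- ball_knob: Turned steel ball knob: round foot 36 mm across and 12 mm high, thin stem 14 mm across, ball 30 mm across on top, its centre 50 mm above the underside (65 mm high in all). Grip the ball at its centre; about 0.25 kg. Origin: centre of its underside, z up. At the start it stands in one of the four wooden cups (which one varies), underside 12 mm above the bench.
- spool: Turned steel spool: round foot 36 mm across and 10 mm high, waist 20 mm across, and a round flat-topped head 35 mm across from 32 to 56 mm height. Grip the head, TCP 44 mm above the underside; about 0.28 kg. Origin: centre of its underside, z up. At the start it stands in one of the four wooden cups (which one varies), underside 12 mm above the bench.
- carrier_board: Plywood carrier board lying on the bench, fixed, 270 x 80 x 8 mm. Origin: centre of its underside; its x axis runs along the row of four cups, away from the robot (within 10 degrees of straight ahead). Cup places at x = -96, -32, 32, 96 mm, y = 0. It lies to the robot's left or right, which varies.
- inspection_tray: Metal inspection tray, fixed, empty, on the other side from the carrier board: 260 x 68 mm, outer walls and dividers 4 mm thick and 16 mm high, floor 4 mm thick. Origin: centre of its underside; its x axis points along the row, away from the robot (within 10 degrees). Four pockets, each 60 x 60 mm inside, centred at x = -96 (nearest the robot), -32, 32 and 96 mm (farthest), y = 0.
- cup_p: One of four identical dark wooden square cups fixed in a row on the carrier board: 56 mm square outside, 14 mm high, walls 3 mm, floor 4 mm thick. Origin: centre of its underside, which is 8 mm above the bench. Its place in the row varies. It cannot be moved. The flanged bush stands in it at the start.
- cup_q: One of four identical dark wooden square cups fixed in a row on the carrier board: 56 mm square outside, 14 mm high, walls 3 mm, floor 4 mm thick. Origin: centre of its underside, which is 8 mm above the bench. Its place in the row varies. It cannot be moved. The square block stands in it at the start.
- cup_r: One of four identical dark wooden square cups fixed in a row on the carrier board: 56 mm square outside, 14 mm high, walls 3 mm, floor 4 mm thick. Origin: centre of its underside, which is 8 mm above the bench. Its place in the row varies. It cannot be moved. The ball knob stands in it at the start.
- cup_s: One of four identical dark wooden square cups fixed in a row on the carrier board: 56 mm square outside, 14 mm high, walls 3 mm, floor 4 mm thick. Origin: centre of its underside, which is 8 mm above the bench. Its place in the row varies. It cannot be moved. The spool stands in it at the start.
Things that resemble listed ones, but are neither listed nor needed, are in the scene too. What is shaped like the ball_knob but blue is not meant. Leave any pink look-alike of the square_block alone.

How it is judged:
By the outcome, as a careful person would: the job done as asked, in the order asked, and still so for the second after the job is handed in, with the robot touching nothing.
It also fails if it takes over 109 s, if anything falls off the work surface, if the arm or the gripper's body presses on something with over 40 N, if the wrist force passes 120 N, or if a joint passes its speed limit or range.

## Working session

There is one attempt and no reset: what is moved stays moved. The work goes in short steps, Python scripts to look and compute and a tool call to move; the robot and the scene stay as the last step left them, time stands still between calls to the robot, and variables do not carry over. Pictures are saved under pics/ and viewed, about 12 in all and at most 16, crops included, and the job is handed in when it is done.

Besides the shell and the picture viewer there is one more tool, called after "Call:" as name(argument=value, ...), one argument or row to a line, values as JSON. step_arm: Moves the arm, as the interface text tells. Its arguments: {"type":"object","properties":{"rows":{"type":"string"},"grip_force":{"type":"number"}},"required":["rows"]}

```bash
mkdir -p pics
python3 - <<'E'
from cell import bot
import cv2,numpy as np
s=bot.read_state();print(s)
for n in ("top","scene"):
    p,d=bot.snapshot(n);cv2.imwrite(f"pics/{n}0.png",p[:,:,::-1]);np.savez(f"{n}0.npz",p=p,d=d)
    c=bot.calibration(n);print(n,{k:np.round(np.array(v),4).tolist() for k,v in c.items()})
print(bot.calibration("wrist"))
E
```

```text
{'time_s': 0.0, 'joint_positions': array([ 1.1795396 ,  0.59212847,  0.04830224,  1.60987297, -0.03331463,
        0.94267489, -0.03370979]), 'qd': array([ 2.58049729e-05, -4.16491849e-04,  2.83015300e-04,  5.38550939e-04,
        7.05653062e-04,  1.14830730e-04,  1.00909759e-03]), 'joint_efforts': array([ 8.23904629e-04, -5.48700464e+01,  1.54681720e+00, -1.98130435e+01,
        9.36999335e-03,  8.80943961e-03, -9.18466753e-06]), 'ee_pos': array([ 0.21247066, -0.69232525,  0.24881524]), 'tcp_rot': array([ 9.88933069e-01,  1.48357969e-01, -2.27553385e-04, -1.11633736e-03]), 'contact_force': array([-0.11735172, -0.11465155,  0.16170332]), 'wrist_torque': array([ 0.02893613, -0.00798963,  0.04754666]), 'grip_width': 0.08562815425989527}
top {'fx': 619.6775, 'fy': 619.6775, 'cx': 330.8089, 'cy': 243.2496, 'view': [[-0.0127, -0.9999, -0.0021, 0.0111], [-0.9826, 0.0129, -0.1855, 0.5143], [0.1855, -0.0003, -0.9826, 1.167], [0.0, 0.0, 0.0, 1.0]]}
scene {'fx': 528.6948, 'fy': 528.6948, 'cx': 320.5627, 'cy': 231.3162, 'view': [[0.7821, 0.623, 0.0109, -0.4315], [0.5166, -0.6385, -0.5705, -0.2415], [-0.3485, 0.4518, -0.8212, 1.0725], [0.0, 0.0, 0.0, 1.0]]}
{'fx': 371.64829954431775, 'fy': 371.64829954431775, 'cx': 326.09506896876394, 'cy': 233.45626137926448, 'T_tool_cam': array([[-2.49076217e-04, -9.57247498e-01, -2.89270055e-01,
         7.38773053e-02],
       [ 9.99999475e-01,  4.91035448e-05, -1.02354297e-03,
         5.34836401e-04],
       [ 9.93988133e-04, -2.89270158e-01,  9.57246984e-01,
        -1.24638773e-01],
       [ 0.00000000e+00,  0.00000000e+00,  0.00000000e+00,
         1.00000000e+00]])}
```

View pics/top0.png

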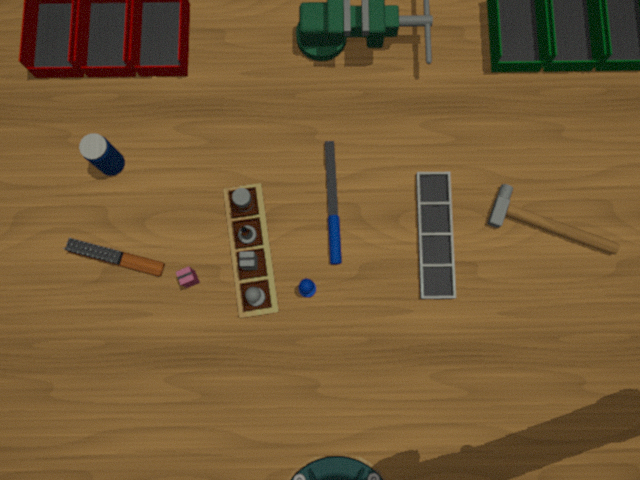

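View pics/scene0.png

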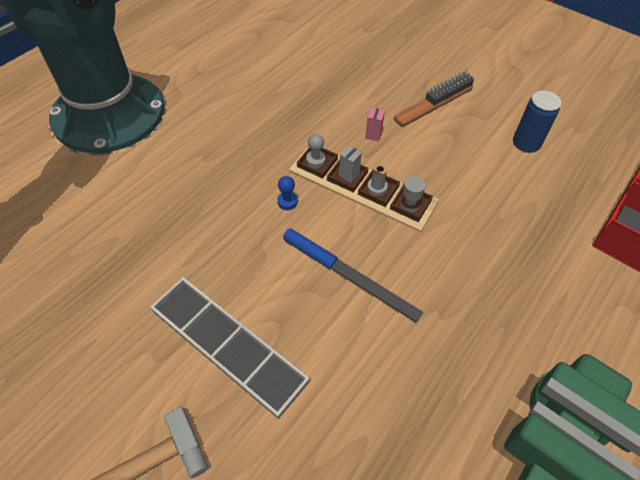

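The top view shows the carrier on the left (cols 225–277, rows 185–315). From near to far it holds the ball knob (255,297), block (247,261), bush (246,233) and spool (241,198). The empty tray is on the right (cols 417–455, rows 172–299). The decoys are the blue knob (307,288) and the pink block (186,277). Next I'll measure from depth.

```bash
cat > h.py <<'E'
import numpy as np,cv2
from scipy.spatial.transform import Rotation as R
from cell import bot
def cloud(n,d):
    c=bot.calibration(n);v,u=np.mgrid[0:480,0:640]
    if n!="wrist":
        P=np.stack([(u-c["cx"])/c["fx"]*d,(v-c["cy"])/c["fy"]*d,d],-1)
        T=np.linalg.inv(c["view"])
    else:
        x,y=u-c["cx"],v-c["cy"];r=np.hypot(x,y)+1e-9;t=np.tan(np.minimum(r/c["fx"],1.5))
        P=np.stack([x/r*t*d,y/r*t*d,d],-1)
        s=bot.read_state();W=np.eye(4);W[:3,:3]=R.from_quat(s["tcp_rot"]).as_matrix();W[:3,3]=s["ee_pos"]
        T=W@c["T_tool_cam"]
    return P@T[:3,:3].T+T[:3,3]
def go(x,y,z,yaw):  # shift (mm) and turn (deg) in tool axes to reach a tool-down pose, tool x at yaw deg
    s=bot.read_state();r0=R.from_quat(s["tcp_rot"])
    r1=R.from_euler("z",yaw,degrees=True)*R.from_euler("x",180,degrees=True)
    print("t %.2f"%s["time_s"],"pos",np.round(s["ee_pos"],4),"w %.4f"%s["grip_width"],"F",np.round(s["contact_force"],1))
    print(" shift",np.round(r0.inv().apply(np.array([x,y,z])-s["ee_pos"])*1e3,1),"turn",np.round(np.degrees((r0.inv()*r1).as_rotvec()),1))
E
python3 - <<'E'
from h import *
f=np.load("top0.npz");p,d=f["p"],f["d"];W=cloud("top",d);z=W[...,2]
v,u=np.mgrid[0:480,0:640]
print("bench z",np.median(z[330:360,250:400]),z[330:360,250:400].std())
for n,(uu,vv,h) in dict(ball=(255,297,.077),block=(247,261,.070),bush=(246,233,.064),spool=(241,198,.068)).items():
    m=(abs(u-uu)<16)&(abs(v-vv)<16)&(z>.035)
    zt=np.percentile(z[m],95); t=m&(z>zt-.006); q=W[t]
    r=cv2.minAreaRect((q[:,:2]*1e3).astype(np.float32))
    print(n,m.sum(),t.sum(),"ztop %.4f"%zt,"mid",np.round((q[:,:2].max(0)+q[:,:2].min(0))/2,4),"mean",np.round(q[:,:2].mean(0),4),"ext",np.round(np.ptp(q[:,:2],axis=0),4),"rect",np.round(r[1],1),round(r[2],1))
hsv=cv2.cvtColor(p,cv2.COLOR_RGB2HSV)
for n,(a,b,c,e),zl in (("board",(215,285,175,325),(.004,.03)),("tray",(405,465,160,310),(.008,.025))):
    m=(u>a)&(u<b)&(v>c)&(v<e)&(z>zl[0])&(z<zl[1]); q=W[m]
    m=cv2.morphologyEx(m.astype(np.uint8),cv2.MORPH_OPEN,np.ones((2,2)))>0;q=W[m]
    r=cv2.minAreaRect((q[:,:2]*1e3).astype(np.float32));print(n,m.sum(),np.round(r[0],1),np.round(r[1],1),round(r[2],2),"z",np.round(np.percentile(q[:,2],[10,50,90]),4))
    k=(m*255).astype(np.uint8)
cv2.imwrite("pics/topz.png",np.hstack([cv2.resize(p[170:330,200:300,::-1],None,fx=3.6,fy=3.6,interpolation=2),cv2.resize(p[170:330,400:500,::-1],None,fx=3.6,fy=3.6,interpolation=2)]))
E
```

```text
bench z -0.0002180464973844387 0.07165306136289186
ball 198 90 ztop 0.0774 mid [0.3572 0.0856] mean [0.413  0.1537] ext [0.1365 0.1614] rect [207.9  21.1] 51.0
block 277 189 ztop 0.0720 mid [0.3925 0.0931] mean [0.4815 0.1668] ext [0.207  0.1766] rect [270.4  34.9] 36.2
bush 77 17 ztop 0.0692 mid [0.4168 0.0926] mean [0.4962 0.1443] ext [0.2556 0.1755] rect [307.9  11.7] 35.0
spool 297 198 ztop 0.0705 mid [0.4563 0.101 ] mean [0.602  0.1774] ext [0.3347 0.1923] rect [379.5  33.9] 26.2
board 4110 [451.7 143.3] [404.3 138.7] 21.46 z [0.0053 0.0105 0.0226]
tray 1079 [ 454.8 -170.9] [173.5 451.1] 64.37 z [0.0006 0.0132 0.0179]
```

View pics/topz.png

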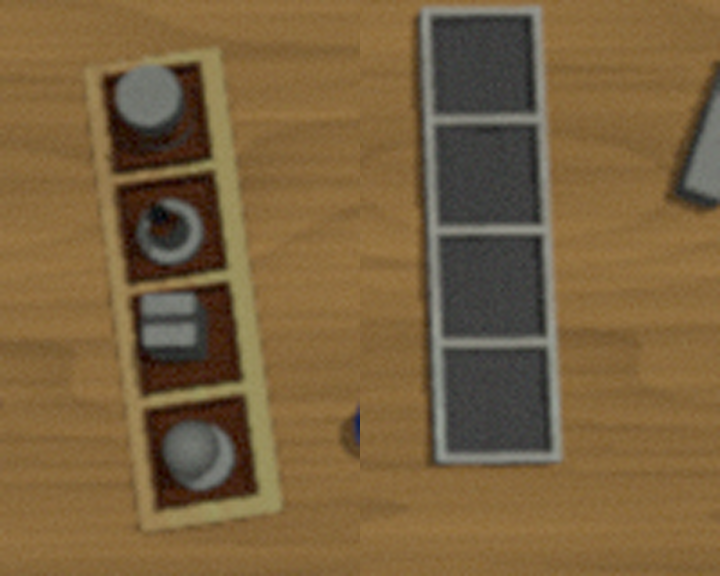

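Run:
```python
from h import *
c=bot.calibration("top");T=np.linalg.inv(c["view"])
def px(u,v,z):
    r=T[:3,:3]@np.array([(u-c["cx"])/c["fx"],(v-c["cy"])/c["fy"],1]);o=T[:3,3];return (o+r*(z-o[2])/r[2])[:2]
L=lambda a,b,z:px(200+a/3.6,170+b/3.6,z); Q=lambda a,b,z:px(400+(a-360)/3.6,170+b/3.6,z)
for n,K in (("board",[L(86,67,.008),L(218,48,.008),L(282,510,.008),L(143,531,.008)]),("tray",[Q(421,7,.016),Q(541,6,.016),Q(562,460,.016),Q(434,463,.016)])):
    K=np.array(K);a=(K[0]+K[1]-K[2]-K[3])/2;a_=a/np.hypot(*a);ctr=K.mean(0)
    print(n,"ctr",ctr.round(4),"len",np.hypot(*a).round(4),"yaw",np.degrees(np.arctan2(a[1],a[0])).round(2))
    for x in(-.096,-.032,.032,.096):print("   ",(ctr+a_*x).round(4))
print("ball",L(191,447,.068),"block",L(169,321,.07),"bush bore",L(157,213,.064),"flange",L(170,231,.022),"spool",L(148,99,.068))
a=L(141,295,.07)-L(143,348,.07);print("block yaw",np.degrees(np.arctan2(a[1],a[0])))
b=L(141,295,.07)-L(195,293,.07);print(np.degrees(np.arctan2(-b[0],b[1])))
f=np.load("top0.npz");p,d=f["p"],f["d"];W=cloud("top",d);v,u=np.mgrid[0:480,0:640]
for n,(uu,vv,h) in dict(ball=(253,294,.068),block=(247,259,.066),bush=(246,233,.06),spool=(241,198,.064)).items():
    m=(abs(u-uu)<16)&(abs(v-vv)<16)&(d>.3)&(W[...,2]>h-(.008 if n=="ball" else 0))&(W[...,2]<.09);q=W[m]
    print(n,m.sum(),np.round(np.median(q,0),4),np.round((np.percentile(q,3,0)+np.percentile(q,97,0))/2,4),np.round(np.percentile(q,97,0)-np.percentile(q,3,0),4))
g=np.array([.47,.13,.25]);go(*g,7)
```

```text
board ctr [0.5123 0.1672] len 0.2674 yaw 7.95
    [0.4172 0.1539]
    [0.4806 0.1627]
    [0.544  0.1716]
    [0.6073 0.1804]
tray ctr [ 0.5372 -0.208 ] len 0.2603 yaw -0.44
    [ 0.4412 -0.2073]
    [ 0.5052 -0.2078]
    [ 0.5692 -0.2083]
    [ 0.6332 -0.2087]
ball [0.41419863 0.15337274] block [0.48136546 0.16554087] bush bore [0.54150848 0.17357445] flange [0.54014033 0.17219163] spool [0.60404504 0.17873938]
block yaw 2.9677694247464115
1.403570974767614
ball 193 [0.4137 0.1542 0.071 ] [0.4138 0.1547 0.0703] [0.0247 0.0255 0.016 ]
block 188 [0.4827 0.1676 0.0694] [0.4826 0.1674 0.07  ] [0.0254 0.0267 0.0068]
bush 31 [0.5406 0.1732 0.063 ] [0.5407 0.1747 0.0646] [0.0111 0.0115 0.0089]
spool 205 [0.6072 0.1808 0.0672] [0.6068 0.1803 0.0676] [0.0301 0.0296 0.0067]
t 0.10 pos [ 0.2125 -0.6924  0.2489] w 0.0849 F [ 0.3 -0.2 -0.4]
 shift [ 4.875e+02 -7.106e+02  4.000e-01] turn [-0.1  0.  10.1]
```

Run:
```python
from h import *
go(.50,-.208,.28,0)
```

```text
t 0.10 pos [ 0.2125 -0.6924  0.2489] w 0.0849 F [ 0.3 -0.2 -0.4]
 shift [ 417.  -378.7  -30.3] turn [-0.1  0.  17.1]
```

Call:
step_arm(
  rows="1 417 -379 -30 0 0 17;1 417 -379 -30 0 0 17;1 417 -379 -30 0 0 17;1 417 -379 -30 0 0 17;1 417 -379 -30 0 0 17;1 417 -379 -30 0 0 17;1 417 -379 -30 0 0 17;1 417 -379 -30 0 0 17;1 417 -379 -30 0 0 17;1 417 -379 -30 0 0 17;1 417 -379 -30 0 0 17;1 417 -379 -30 0 0 17;1 417 -379 -30 0 0 17",
)

```text
time_s: 1.72
ee_pos: [0.499, -0.2095, 0.2795]
tcp_rot: [1.0, -0.001, -0.001, -0.001]
contact_force: [0.2, -0.0, -0.2]
grip_width: 0.0853
```

Run:
```python
from h import *
go(.50,.165,.28,8)
s=bot.read_state();print(s["joint_positions"].round(2),np.abs(s["qd"]).max())
p,d=bot.snapshot("wrist");np.savez("w_tray.npz",p=p,d=d,W=cloud("wrist",d));cv2.imwrite("pics/wtray.png",p[:,:,::-1])
```

```text
t 1.73 pos [ 0.499  -0.2095  0.2795] w 0.0853 F [ 0.2 -0.  -0.2]
 shift [ 2.000e-01 -3.745e+02  1.000e-01] turn [-0.1  0.1 -8.1]
[ 0.28  0.33  0.04  1.99 -0.02  0.82 -1.24] 0.008358181377528938
```

View pics/wtray.png

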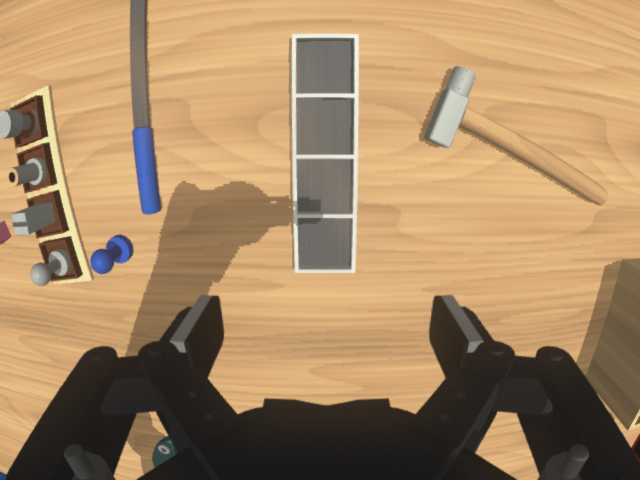

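The wrist view shows the empty tray, with outer corners at about (291,35), (358,35), (356,272) and (293,272). The carrier is at the left edge. I'll move over the carrier now.

Call:
step_arm(
  rows="1 0 -374 0 0 0 -8;1 0 -374 0 0 0 -8;1 0 -374 0 0 0 -8;1 0 -374 0 0 0 -8;1 0 -374 0 0 0 -8;1 0 -374 0 0 0 -8;1 0 -374 0 0 0 -8",
)

```text
time_s: 2.65
ee_pos: [0.4995, 0.1708, 0.2805]
tcp_rot: [0.997, 0.073, 0.0, -0.003]
contact_force: [-0.1, -0.2, 0.0]
grip_width: 0.0855
```

Run:
```python
from h import *
go(.415,.153,.12,8)
p,d=bot.snapshot("wrist");W=cloud("wrist",d);np.savez("w_car.npz",p=p,d=d,W=W)
cv2.imwrite("pics/wcar.png",cv2.resize(p[0:300,200:500,::-1],None,fx=2,fy=2,interpolation=2))
s=bot.read_state();print(s["joint_positions"].round(2),np.abs(s["qd"]).max())
# tray corners
c=bot.calibration("wrist");Wm=np.load("w_tray.npz")["W"]
rot=R.from_quat([1,-.001,-.001,-.001]).as_matrix();o0=np.array([.499,-.2095,.2795]);T=c["T_tool_cam"]
def px(u,v,z):
    x,y=u-c["cx"],v-c["cy"];r=np.hypot(x,y);a=r/c["fx"];k=rot@T[:3,:3]@np.array([x/r*np.sin(a),y/r*np.sin(a),np.cos(a)]);o=rot@T[:3,3]+o0
    return (o+k*(z-o[2])/k[2])[:2]
K=np.array([px(291,35,.016),px(358,35,.016),px(356,272,.016),px(293,272,.016)]);a=(K[0]+K[1]-K[2]-K[3])/2
print("tray",K.mean(0).round(4),np.hypot(*a).round(4),np.hypot(*(K[0]-K[1])).round(4),np.degrees(np.arctan2(a[1],a[0])).round(2))
```

```text
t 2.65 pos [0.4995 0.1708 0.2805] w 0.0855 F [-0.1 -0.2  0. ]
 shift [-86.3   6.  160.5] turn [-0.3 -0.   0.4]
[-0.3   0.31 -0.13  2.02  0.05  0.82 -1.89] 0.06065993768918806
tray [ 0.5387 -0.2074] 0.2587 0.0688 -0.17
```

View pics/wcar.png

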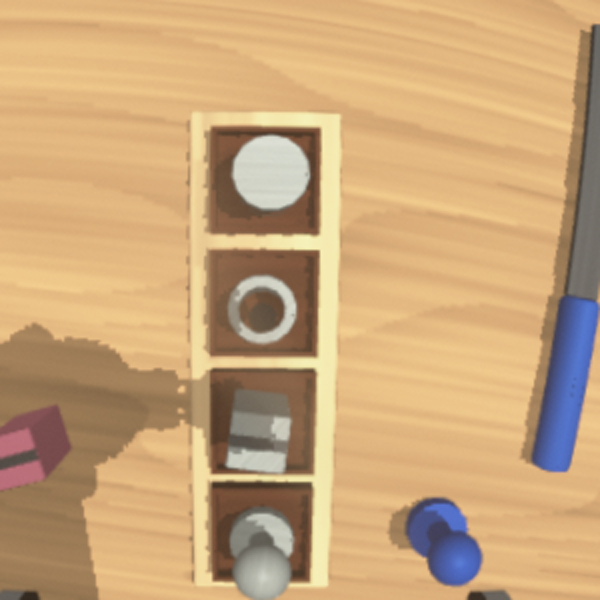

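The wrist view, in crop pixels at 2x, shows the spool head at (271,172), the bush at (263,309), the block top at about (258,445) and the ball at (262,572). Now I'll fit each from the depth cloud.

Run:
```python
from h import *
f=np.load("w_car.npz");W,d,p=f["W"],f["d"],f["p"];v,u=np.mgrid[0:480,0:640]
for n,(uu,vv,lo,hi) in dict(ball=(331,286,.055,.085),block=(329,222,.066,.075),bush=(332,155,.058,.072),spool=(336,86,.063,.075)).items():
    m=(np.hypot(u-uu,v-vv)<26)&(d>.1)&(W[...,2]>lo)&(W[...,2]<hi);q=W[m]
    c,w,a=cv2.minAreaRect((q[:,:2]*1e3).astype(np.float32));cc,rr=cv2.minEnclosingCircle((q[:,:2]*1e3).astype(np.float32))
    print(n,len(q),"z",np.round(np.median(q[:,2]),4),"rect",np.round(c,1),np.round(w,1),round(a,1),"circ",np.round(cc,1),round(rr,1))
    if n=="ball":
        A=np.c_[2*q,np.ones(len(q))];s=np.linalg.lstsq(A,(q**2).sum(1),rcond=None)[0];print(" sphere",s[:3].round(4),np.sqrt(s[3]+s[:3]@s[:3]).round(4))
# board: yellow-ish points z 5..11mm
m=(d>.1)&(abs(W[...,2]-.008)<.003)&(np.hypot(W[...,0]-.512,W[...,1]-.167)<.16)
k=cv2.morphologyEx(m.astype(np.uint8),cv2.MORPH_OPEN,np.ones((3,3)))>0;q=W[k];print("board",k.sum(),cv2.minAreaRect((q[:,:2]*1e3).astype(np.float32)))
```

```text
ball 680 z 0.0716 rect [416.7 151.3] [27.9 30.2] 50.4 circ [416.4 150.9] 15.1
 sphere [0.4159 0.1508 0.0619] 0.0146
block 870 z 0.0693 rect [484.8 162.5] [28.5 28.1] 1.5 circ [484.6 162.8] 19.2
bush 166 z 0.0639 rect [545.  168.5] [13.1 18.5] 77.3 circ [545.  168.2] 9.5
spool 1138 z 0.0673 rect [608.9 174.9] [34.1 34. ] 7.7 circ [608.7 175. ] 17.6
board 6102 ((514.379150390625, 163.75709533691406), (270.13787841796875, 80.66969299316406), 7.865861892700195)
```

```bash
python3 - <<'E'
import re
t=open("h.py").read()
t=t.replace('def cloud(n,d):','def cloud(n,d,s=None):').replace('        s=bot.read_state();W=np.eye','        W=np.eye')
t+='''
def wr():
    s=bot.read_state();p,d=bot.snapshot("wrist");return p,d,cloud("wrist",d,s)
'''
open("h.py","w").write(t)
E
python3 -c "
from h import *
go(.4145,.153,.15,8);go(.4145,.153,.062,8)"
```

```text
t 2.70 pos [0.4996 0.167  0.2802] w 0.0856 F [-0.2 -1.2 -0.4]
 shift [-86.1   2.1 130.3] turn [-0.1  0.   0.2]
t 2.70 pos [0.4996 0.167  0.2802] w 0.0856 F [-0.2 -1.2 -0.4]
 shift [-86.1   2.3 218.3] turn [-0.1  0.   0.2]
```

Call:
step_arm(
  rows="1 -85 2 110 0 0 0;1 -85 2 110 0 0 0;1 -85 2 110 0 0 0;1 -85 2 130 0 0 0;1 -85 2 130 0 0 0;1 -85 2 130 0 0 0",
)

```text
time_s: 3.45
ee_pos: [0.4171, 0.1528, 0.1511]
tcp_rot: [0.998, 0.07, 0.001, -0.001]
contact_force: [0.2, 0.4, 1.2]
grip_width: 0.0851
```

Run:
```python
from h import *
go(.4155,.153,.062,8)
p,d,W=wr();np.savez("w2.npz",p=p,d=d,W=W);v,u=np.mgrid[0:480,0:640]
cv2.imwrite("pics/w2.png",p[:,:,::-1])
m=(np.hypot(W[...,0]-.415,W[...,1]-.153)<.022)&(d>.05)&(W[...,2]>.055)&(W[...,2]<.085);q=W[m]
A=np.c_[2*q,np.ones(len(q))];s=np.linalg.lstsq(A,(q**2).sum(1),rcond=None)[0];print(len(q),"sphere",s[:3].round(4),np.sqrt(s[3]+s[:3]@s[:3]).round(4))
m=(np.hypot(W[...,0]-.4845,W[...,1]-.166)<.024)&(d>.05)&(W[...,2]>.066)&(W[...,2]<.075);print("block",cv2.minAreaRect((W[m][:,:2]*1e3).astype(np.float32)))
m=(np.hypot(W[...,0]-.609,W[...,1]-.178)<.026)&(d>.05)&(W[...,2]>.064)&(W[...,2]<.075);print("spool",cv2.minEnclosingCircle((W[m][:,:2]*1e3).astype(np.float32)))
m=(np.hypot(W[...,0]-.545,W[...,1]-.172)<.018)&(d>.05)&(W[...,2]>.058)&(W[...,2]<.075);print("bush",m.sum(),cv2.minEnclosingCircle((W[m][:,:2]*1e3).astype(np.float32)))
```

```text
t 3.45 pos [0.4171 0.1528 0.1511] w 0.0851 F [0.2 0.4 1.2]
 shift [-1.6 -0.2 89.1] turn [-0.1 -0.1  0.1]
1863 sphere [0.4159 0.1546 0.0621] 0.0146
block ((484.1609802246094, 166.70606994628906), (28.342859268188477, 28.505565643310547), 1.3220746517181396)
spool ((0.0, 0.0), 0.0)
bush 465 ((538.1581420898438, 172.84762573242188), 10.822948455810547)
```

View pics/w2.png

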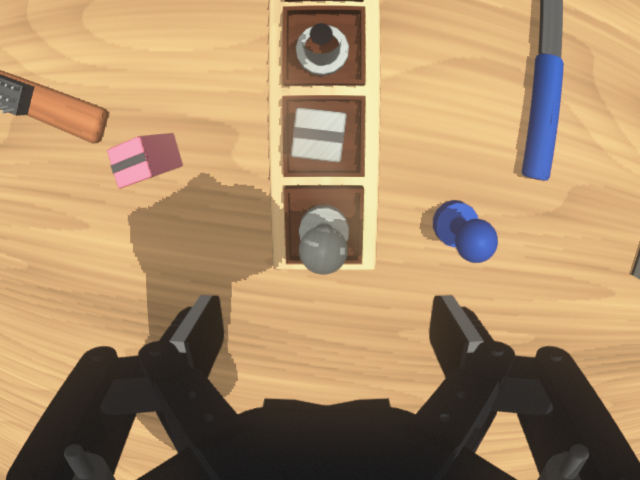

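The ball is at (323,250) and clear of the fingers, and its fit of (0.4158, 0.1546) agrees with the earlier estimates. I'll descend and grip.

Call:
step_arm(
  rows="1 -1 -2 55 0 0 0;1 -1 -2 80 0 0 0;1 -1 -2 89 0 0 0;1 -1 -2 89 0 0 0;0 -1 -2 89 0 0 0;0 -1 -2 89 0 0 0;0 -1 -2 89 0 0 0;0 -1 -2 89 0 0 0;0 -1 -2 89 0 0 0;0 -1 -2 89 0 0 0",
  grip_force=50,
)

```text
time_s: 4.75
ee_pos: [0.4162, 0.1552, 0.0629]
tcp_rot: [0.998, 0.07, 0.001, -0.002]
contact_force: [0.3, -0.4, 6.9]
grip_width: 0.0277
```

```bash
python3 -c "
from h import *
go(.4155,.1546,.16,8);go(.6345,-.2078,.17,0)"
```

```text
t 4.75 pos [0.4162 0.1552 0.0629] w 0.0277 F [ 0.3 -0.4  6.9]
 shift [ -0.5   0.2 -97.1] turn [-0.2 -0.2  0.1]
t 4.75 pos [0.4162 0.1552 0.0629] w 0.0277 F [ 0.3 -0.4  6.9]
 shift [ 165.5  389.7 -107.8] turn [-0.2 -0.1  8.1]
```

Call:
step_arm(
  rows="0 0 0 -20 0 0 0;0 0 0 -60 0 0 0;0 0 0 -110 0 0 0;0 0 0 -110 0 0 0;0 0 0 -110 0 0 0",
)

```text
time_s: 5.38
ee_pos: [0.4153, 0.1544, 0.1726]
tcp_rot: [0.998, 0.07, 0.001, -0.001]
contact_force: [-0.1, 0.1, -2.3]
grip_width: 0.0272
```

Run:
```python
from h import *
go(.6345,-.2078,.17,0)
p,d,W=wr();cv2.imwrite("pics/w3.png",p[:,:,::-1])
```

```text
t 5.38 pos [0.4153 0.1544 0.1726] w 0.0272 F [-0.1  0.1 -2.3]
 shift [166.2 389.3   1.9] turn [-0.2 -0.1  8.1]
```

View pics/w3.png

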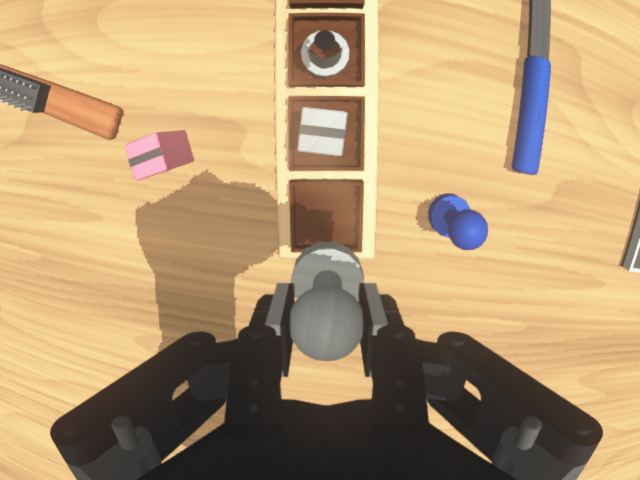

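The knob is held upright between the pads at (327,325), and the near cup is empty. I'll transfer it smoothly.

Call:
step_arm(
  rows="0 8 19 0 0 0 0;0 22 52 0 0 0 0;0 41 97 0 0 0 2;0 64 150 0 0 0 3;0 87 204 0 0 0 4;0 110 257 0 0 0 5;0 131 308 0 0 0 6;0 149 348 0 0 0 7;0 160 374 0 0 0 8;0 166 389 0 0 0 8;0 166 389 0 0 0 8;0 166 389 0 0 0 8",
)

```text
time_s: 6.92
ee_pos: [0.6329, -0.2055, 0.1704]
tcp_rot: [1.0, 0.002, -0.001, -0.002]
contact_force: [0.0, -0.3, -2.2]
grip_width: 0.0275
```

Run:
```python
from h import *
go(.634,-.2080,.055,0)
p,d,W=wr();cv2.imwrite("pics/w4.png",p[:,:,::-1])
```

```text
t 6.92 pos [ 0.6329 -0.2055  0.1704] w 0.0275 F [ 0.  -0.3 -2.2]
 shift [  1.4   3.  115.4] turn [-0.2  0.1  0.2]
```

View pics/w4.png

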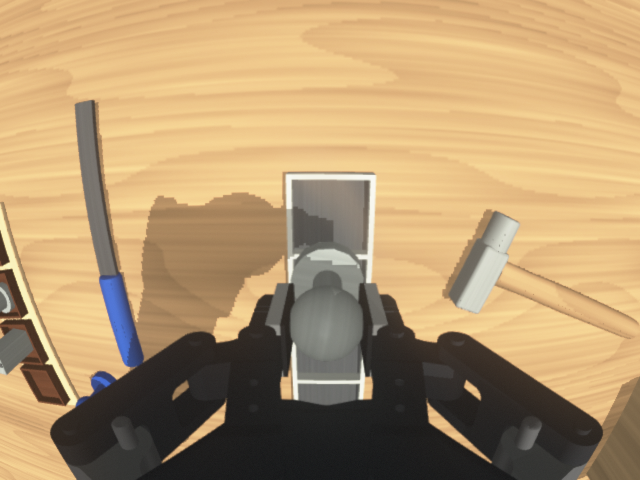

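Still upright, and over the far pocket. I'll descend, slowly for the last few mm.

Call:
step_arm(
  rows="0 1 2 30 0 0 0;0 1 2 65 0 0 0;0 1 2 92 0 0 0;0 1 2 106 0 0 0;0 1 2 111 0 0 0;0 1 2 113 0 0 0;0 1 2 114 0 0 0;0 1 2 115 0 0 0;0 1 2 115 0 0 0",
)

```text
time_s: 8.1
ee_pos: [0.6341, -0.2071, 0.0562]
tcp_rot: [1.0, 0.002, -0.0, -0.002]
contact_force: [-0.2, -0.7, -0.6]
grip_width: 0.027
```

Call:
step_arm(
  rows="0 0 0 0.7 0 0 0;0 0 0 1.4 0 0 0;0 0 0 1.4 0 0 0",
)

```text
time_s: 8.48
ee_pos: [0.6344, -0.2073, 0.0561]
tcp_rot: [1.0, 0.002, -0.0, -0.002]
contact_force: [-2.7, -0.3, 6.6]
grip_width: 0.0273
```

Call:
step_arm(
  rows="0.45 0 0 0 0 0 0;0.6 0 0 0 0 0 0;0.6 0 0 0 0 0 0;0.6 0 0 0 0 0 0;0.6 0 0 -10 0 0 0;0.6 0 0 -50 0 0 0;0.6 0 0 -110 0 0 0;0.6 0 0 -115 0 0 0;0.6 0 0 -115 0 0 0",
)

```text
time_s: 9.6
ee_pos: [0.6345, -0.2077, 0.172]
tcp_rot: [1.0, 0.002, 0.0, -0.001]
contact_force: [0.0, 0.0, -0.4]
grip_width: 0.0518
```

Run:
```python
from h import *
go(.4842,.1667,.15,1.3)
p,d,W=wr();cv2.imwrite("pics/w5.png",p[:,:,::-1])
m=(np.hypot(W[...,0]-.634,W[...,1]+.208)<.022)&(d>.05)&(W[...,2]>.045)&(W[...,2]<.085);q=W[m]
A=np.c_[2*q,np.ones(len(q))];s=np.linalg.lstsq(A,(q**2).sum(1),rcond=None)[0];print(len(q),"sphere",s[:3].round(4),np.sqrt(s[3]+s[:3]@s[:3]).round(4))
```

```text
t 9.60 pos [ 0.6345 -0.2077  0.172 ] w 0.0518 F [ 0.   0.  -0.4]
 shift [-149.2 -374.8   23. ] turn [-0.2 -0.1 -1.1]
1497 sphere [ 0.6338 -0.2078  0.055 ] 0.0146
```

View pics/w5.png

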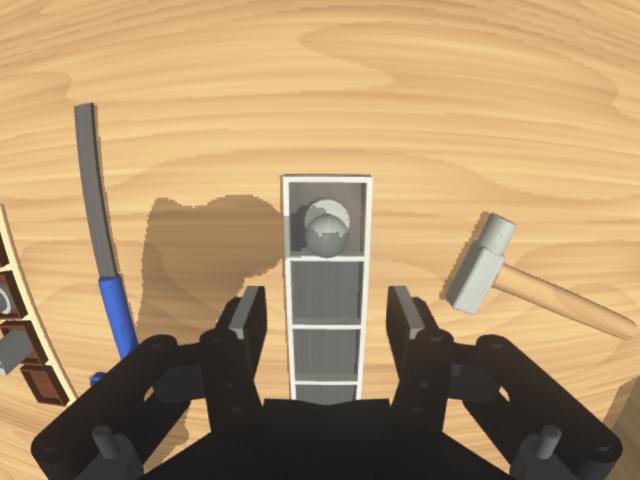

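The ball knob stands upright in the far pocket, with its centre at (0.634, -0.208) and z 0.055. Next is the block.

Call:
step_arm(
  rows="1 -149 -375 22 0 0 -1;1 -149 -375 22 0 0 -1;1 -149 -375 22 0 0 -1;1 -149 -375 22 0 0 -1;1 -149 -375 22 0 0 -1;1 -149 -375 22 0 0 -1;1 -149 -375 22 0 0 -1;1 -149 -375 22 0 0 -1;1 -149 -375 22 0 0 -1",
)

```text
time_s: 10.78
ee_pos: [0.4831, 0.1657, 0.1493]
tcp_rot: [1.0, 0.01, -0.002, -0.001]
contact_force: [-0.0, -0.8, 0.5]
grip_width: 0.0856
```

Run:
```python
from h import *
p,d,W=wr()
def rect(x,y,r,lo,hi):
    m=(np.hypot(W[...,0]-x,W[...,1]-y)<r)&(d>.05)&(W[...,2]>lo)&(W[...,2]<hi);return cv2.minAreaRect((W[m][:,:2]*1e3).astype(np.float32)),cv2.minEnclosingCircle((W[m][:,:2]*1e3).astype(np.float32))
b=rect(.4842,.1667,.024,.066,.075)[0];print(b)
print("spool",rect(.607,.178,.03,.064,.075)[1]);print("bush",rect(.542,.172,.018,.059,.072)[1], "flange",rect(.542,.172,.03,.0185,.026)[1])
go(b[0][0]/1e3,b[0][1]/1e3,.056,1.3)
```

```text
((484.61529541015625, 167.09646606445312), (28.312362670898438, 27.654085159301758), 2.0051181316375732)
spool ((608.5778198242188, 179.79049682617188), 17.801836013793945)
bush ((544.7535400390625, 172.0105743408203), 9.340926170349121) flange ((542.0062866210938, 172.00379943847656), 29.985294342041016)
t 10.82 pos [0.4836 0.1652 0.1496] w 0.0854 F [-0.4 -0.1 -0.8]
 shift [ 1.3 -1.7 93.6] turn [-0.1  0.2 -0.3]
```

Call:
step_arm(
  rows="1 1 -2 55 0 0 -0.5;1 1 -2 80 0 0 -0.5;1 1 -2 93 0 0 -0.5;1 1 -2 93 0 0 -0.5;0 1 -2 93 0 0 -0.5;0 1 -2 93 0 0 -0.5;0 1 -2 93 0 0 -0.5;0 1 -2 93 0 0 -0.5;0 1 -2 93 0 0 -0.5;0 1 -2 93 0 0 -0.5",
  grip_force=50,
)

```text
time_s: 12.08
ee_pos: [0.4846, 0.1676, 0.0574]
tcp_rot: [1.0, 0.014, -0.001, -0.001]
contact_force: [-0.5, -0.6, 5.0]
grip_width: 0.0273
```

Call:
step_arm(
  rows="0 0 0 -20 0 0 0;0 0 0 -60 0 0 0;0 0 0 -110 0 0 0;0 0 0 -110 0 0 0;0 0 0 -110 0 0 0",
)

```text
time_s: 12.7
ee_pos: [0.4838, 0.1669, 0.1666]
tcp_rot: [1.0, 0.014, -0.002, -0.001]
contact_force: [-0.0, 0.3, -3.7]
grip_width: 0.0273
```

```bash
python3 -c "
from h import *
go(.57,-.2080,.166,0)"
```

```text
t 12.70 pos [0.4838 0.1669 0.1666] w 0.0273 F [-0.   0.3 -3.7]
 shift [ 7.610e+01  3.771e+02 -2.000e-01] turn [-0.1  0.2  1.6]
```

Call:
step_arm(
  rows="0 4 18 0 0 0 0;0 10 50 0 0 0 0;0 19 94 0 0 0 0;0 30 145 0 0 0 0;0 40 198 0 0 0 1;0 50 249 0 0 0 1;0 60 298 0 0 0 1.6;0 68 337 0 0 0 1.6;0 73 363 0 0 0 1.6;0 76 377 0 0 0 1.6;0 76 377 0 0 0 1.6;0 76 377 0 0 0 1.6",
)

```text
time_s: 14.2
ee_pos: [0.5694, -0.2061, 0.1652]
tcp_rot: [1.0, 0.001, -0.003, -0.002]
contact_force: [1.5, 0.6, -3.5]
grip_width: 0.0274
```

Run:
```python
from h import *
go(.57,-.2080,.0505,0)
p,d,W=wr();cv2.imwrite("pics/w6.png",p[:,:,::-1])
```

```text
t 14.20 pos [ 0.5694 -0.2061  0.1652] w 0.0274 F [ 1.5  0.6 -3.5]
 shift [  1.2   2.2 114.6] turn [-0.2  0.3  0.1]
```

View pics/w6.png

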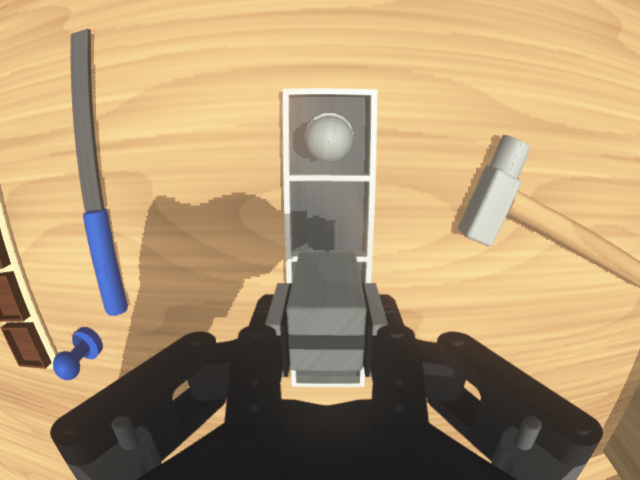

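The block hangs straight over the third pocket and the knob is standing fine.

Call:
step_arm(
  rows="0 1 2 30 0 0 0;0 1 2 65 0 0 0;0 1 2 92 0 0 0;0 1 2 106 0 0 0;0 1 2 111 0 0 0;0 1 2 113 0 0 0;0 1 2 114 0 0 0;0 1 2 115 0 0 0;0 1 2 115.5 0 0 0;0 1 2 115.5 0 0 0",
)

```text
time_s: 15.5
ee_pos: [0.5703, -0.2077, 0.0504]
tcp_rot: [1.0, 0.001, -0.002, -0.001]
contact_force: [-0.3, 0.0, 0.6]
grip_width: 0.0271
```

Call:
step_arm(
  rows="0 0 0 0.5 0 0 0;0.45 0 0 0.5 0 0 0;0.6 0 0 0.5 0 0 0;0.6 0 0 0.5 0 0 0;0.6 0 0 0.5 0 0 0;0.6 0 0 -10 0 0 0;0.6 0 0 -50 0 0 0;0.6 0 0 -110 0 0 0;0.6 0 0 -110 0 0 0;0.6 0 0 -110 0 0 0",
)

```text
time_s: 16.75
ee_pos: [0.5705, -0.208, 0.1609]
tcp_rot: [1.0, 0.001, -0.002, -0.001]
contact_force: [0.3, -0.7, 0.1]
grip_width: 0.0514
```

Run:
```python
from h import *
p,d,W=wr()
m=(np.hypot(W[...,0]-.57,W[...,1]+.208)<.025)&(d>.05)&(W[...,2]>.055)&(W[...,2]<.07);print(m.sum(),np.median(W[m][:,2]),cv2.minAreaRect((W[m][:,:2]*1e3).astype(np.float32)))
go(.544,.173,.15,8)
```

```text
1917 0.06261569426470329 ((570.4008178710938, -208.44541931152344), (28.051435470581055, 28.056535720825195), 89.68730926513672)
t 16.80 pos [ 0.5698 -0.2078  0.1599] w 0.0510 F [-0.2  0.5 -0.8]
 shift [ -25.2 -380.8   11.3] turn [-0.2  0.3 -7.9]
```

The block is standing: its top is flat at z 0.0626 (62 mm expected), centred and square. Next is the bush.

Call:
step_arm(
  rows="1 -25 -381 10 0 0 -8;1 -25 -381 10 0 0 -8;1 -25 -381 10 0 0 -8;1 -25 -381 10 0 0 -8;1 -25 -381 10 0 0 -8;1 -25 -381 10 0 0 -8;1 -25 -381 10 0 0 -8;1 -25 -381 10 0 0 -8;1 -25 -381 10 0 0 -8",
)

```text
time_s: 17.92
ee_pos: [0.544, 0.1704, 0.1505]
tcp_rot: [0.998, 0.069, -0.003, -0.001]
contact_force: [-0.4, -0.5, 0.3]
grip_width: 0.0854
```

Run:
```python
from h import *
p,d,W=wr();cv2.imwrite("pics/w7.png",cv2.resize(p[0:300,200:500,::-1],None,fx=2,fy=2,interpolation=2))
def rect(x,y,r,lo,hi):
    m=(np.hypot(W[...,0]-x,W[...,1]-y)<r)&(d>.05)&(W[...,2]>lo)&(W[...,2]<hi);return m.sum(),cv2.minEnclosingCircle((W[m][:,:2]*1e3).astype(np.float32)),W[m].mean(0)
print("spool",rect(.608,.179,.03,.064,.075));print("bush",rect(.543,.172,.018,.059,.072),rect(.543,.172,.016,.03,.072));print("flange",rect(.543,.172,.021,.0185,.026))
go(.544,.172,.054,8)
```

```text
spool (np.int64(3001), ((608.6218872070312, 179.6998291015625), 17.59153938293457), array([0.60885648, 0.17969641, 0.06771271]))
bush (np.int64(418), ((544.6005859375, 174.17034912109375), 11.595992088317871), array([0.5443676 , 0.17377102, 0.06366029])) (np.int64(829), ((543.916259765625, 173.95297241210938), 11.836660385131836), array([0.54817673, 0.17403224, 0.05462637]))
flange (np.int64(913), ((542.7843627929688, 173.77676391601562), 18.0832576751709), array([0.54693636, 0.17412914, 0.02169024]))
t 17.98 pos [0.5442 0.1704 0.1507] w 0.0854 F [ 0.4  0.3 -0.3]
 shift [ 0.6 -1.4 96.7] turn [-0.1  0.4 -0.1]
```

View pics/w7.png

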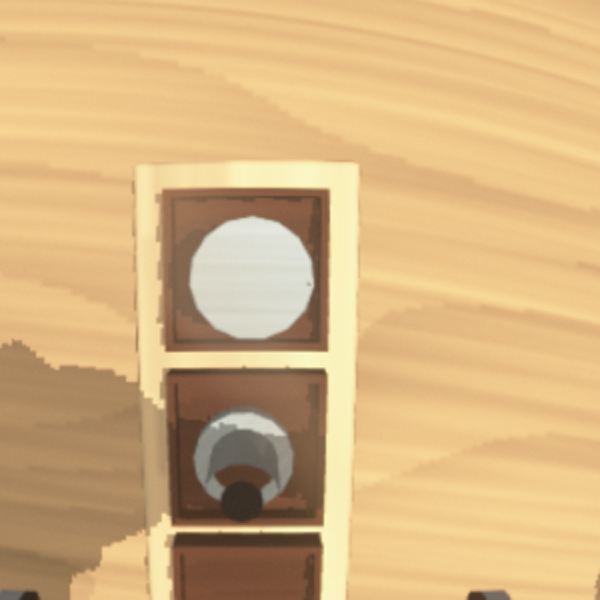

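The bush's sleeve (dark bore at crop (242,500)) is centred at about (0.544, 0.174), and the spool head at (0.6087, 0.1797). I'll descend on the bush.

Call:
step_arm(
  rows="1 1 -3.5 55 0 0 0;1 1 -3.5 82 0 0 0;1 1 -3.5 96 0 0 0;1 1 -3.5 96 0 0 0;0 1 -3.5 96 0 0 0;0 1 -3.5 96 0 0 0;0 1 -3.5 96 0 0 0;0 1 -3.5 96 0 0 0;0 1 -3.5 96 0 0 0;0 1 -3.5 96 0 0 0",
  grip_force=50,
)

```text
time_s: 19.23
ee_pos: [0.5445, 0.1741, 0.0556]
tcp_rot: [0.998, 0.069, -0.003, -0.001]
contact_force: [-0.5, 0.4, 5.6]
grip_width: 0.0223
```

Call:
step_arm(
  rows="0 0 0 -20 0 0 0;0 0 0 -60 0 0 0;0 0 0 -110 0 0 0;0 0 0 -110 0 0 0;0 0 0 -110 0 0 0",
)

```text
time_s: 19.85
ee_pos: [0.5441, 0.1736, 0.1648]
tcp_rot: [0.998, 0.069, -0.004, -0.001]
contact_force: [-0.4, 0.1, -2.5]
grip_width: 0.0222
```

```bash
python3 -c "
from h import *
go(.506,-.2077,.166,0)"
```

```text
t 19.85 pos [0.5441 0.1736 0.1648] w 0.0222 F [-0.4  0.1 -2.5]
 shift [-90.  372.4  -1.1] turn [-0.1  0.4  7.9]
```

Call:
step_arm(
  rows="0 -4 18 0 0 0 0;0 -12 50 0 0 0 1;0 -22 93 0 0 0 2;0 -34 144 0 0 0 3;0 -47 195 0 0.2 0 4;0 -60 247 0 0.4 0 5;0 -71 295 0 0.4 0 6;0 -81 333 0 0 0.4 7;0 -87 358 0 0 0.4 8;0 -90 372 0 0 0.4 8;0 -90 372 0 0 0.4 8;0 -90 372 0 0 0.4 8",
)

```text
time_s: 21.35
ee_pos: [0.5058, -0.2058, 0.1645]
tcp_rot: [1.0, -0.0, -0.001, -0.001]
contact_force: [-0.4, -0.5, -2.6]
grip_width: 0.0229
```

Run:
```python
from h import *
go(.506,-.2077,.0486,0)
p,d,W=wr();cv2.imwrite("pics/w8.png",p[:,:,::-1])
```

```text
t 21.35 pos [ 0.5058 -0.2058  0.1645] w 0.0229 F [-0.4 -0.5 -2.6]
 shift [  0.3   2.2 115.9] turn [-0.1  0.1 -0. ]
```

View pics/w8.png

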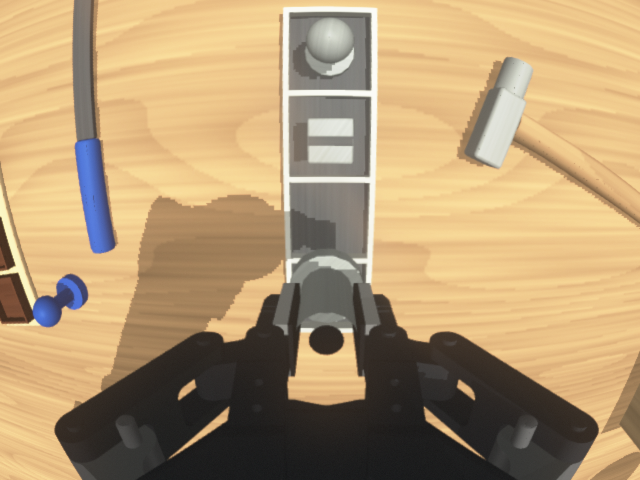

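The bush is held straight over the second pocket, and the block and knob are standing behind it.

Call:
step_arm(
  rows="0 0.5 2 30 0 0 0;0 0.5 2 65 0 0 0;0 0.5 2 92 0 0 0;0 0.5 2 106 0 0 0;0 0.5 2 111 0 0 0;0 0.5 2 113.5 0 0 0;0 0.5 2 115 0 0 0;0 0.5 2 116 0 0 0;0 0.5 2 116.5 0 0 0;0 0.5 2 116.5 0 0 0",
)

```text
time_s: 22.65
ee_pos: [0.5068, -0.2074, 0.0486]
tcp_rot: [1.0, 0.0, 0.0, -0.001]
contact_force: [0.6, 0.3, 0.5]
grip_width: 0.0222
```

Call:
step_arm(
  rows="0 0 0 0.5 0 0 0;0.45 0 0 0.5 0 0 0;0.6 0 0 0.5 0 0 0;0.6 0 0 0.5 0 0 0;0.6 0 0 0.5 0 0 0;0.6 0 0 -10 0 0 0;0.6 0 0 -50 0 0 0;0.6 0 0 -110 0 0 0;0.6 0 0 -110 0 0 0;0.6 0 0 -110 0 0 0",
)

```text
time_s: 23.9
ee_pos: [0.5066, -0.2077, 0.1591]
tcp_rot: [1.0, 0.0, 0.0, -0.001]
contact_force: [-0.3, 0.1, -0.7]
grip_width: 0.0511
```

Run:
```python
from h import *
p,d,W=wr()
for lo,hi,r in((.05,.065,.018),(.01,.018,.022)):
    m=(np.hypot(W[...,0]-.506,W[...,1]+.208)<r)&(d>.05)&(W[...,2]>lo)&(W[...,2]<hi);print(m.sum(),np.median(W[m][:,2]),cv2.minEnclosingCircle((W[m][:,:2]*1e3).astype(np.float32)))
go(.6087,.1797,.15,8)
```

```text
403 0.05700603536939822 ((507.04241943359375, -207.71127319335938), 11.7514066696167)
789 0.014601043394500246 ((505.0295104980469, -207.615478515625), 18.24151611328125)
t 23.95 pos [ 0.506  -0.2074  0.1582] w 0.0516 F [-0.1 -0.4 -0.2]
 shift [ 102.8 -387.1    9. ] turn [-0.1  0.1 -8. ]
```

The bush is standing, with its sleeve top at z 0.057 and flange at z 0.0146. Next is the spool.

Call:
step_arm(
  rows="1 103 -387 8 0 0 -8;1 103 -387 8 0 0 -8;1 103 -387 8 0 0 -8;1 103 -387 8 0 0 -8;1 103 -387 8 0 0 -8;1 103 -387 8 0 0 -8;1 103 -387 8 0 0 -8;1 103 -387 8 0 0 -8;1 103 -387 8 0 0 -8",
)

```text
time_s: 25.08
ee_pos: [0.608, 0.1764, 0.1499]
tcp_rot: [0.998, 0.069, -0.002, 0.0]
contact_force: [0.0, 0.2, -0.1]
grip_width: 0.0853
```

Run:
```python
from h import *
p,d,W=wr()
m=(np.hypot(W[...,0]-.6087,W[...,1]-.18)<.03)&(d>.05)&(W[...,2]>.064)&(W[...,2]<.075)
c,r=cv2.minEnclosingCircle((W[m][:,:2]*1e3).astype(np.float32));print(m.sum(),c,r)
go(c[0]/1e3,c[1]/1e3,.056,8)
```

```text
2558 (609.065185546875, 179.66070556640625) 17.67188835144043
t 25.12 pos [0.6082 0.176  0.1502] w 0.0854 F [ 0.4 -0.7  0.5]
 shift [ 1.7 -3.5 94.2] turn [ 0.   0.2 -0.2]
```

Call:
step_arm(
  rows="1 1.5 -3.5 55 0 0 0;1 1.5 -3.5 80 0 0 0;1 1.5 -3.5 94 0 0 0;1 1.5 -3.5 94 0 0 0;0 1.5 -3.5 94 0 0 0;0 1.5 -3.5 94 0 0 0;0 1.5 -3.5 94 0 0 0;0 1.5 -3.5 94 0 0 0;0 1.5 -3.5 94 0 0 0;0 1.5 -3.5 94 0 0 0",
  grip_force=50,
)

```text
time_s: 26.38
ee_pos: [0.6095, 0.1801, 0.0573]
tcp_rot: [0.998, 0.068, -0.001, -0.0]
contact_force: [-1.1, 0.2, 5.8]
grip_width: 0.0339
```

Call:
step_arm(
  rows="0 0 0 -20 0 0 0;0 0 0 -60 0 0 0;0 0 0 -110 0 0 0;0 0 0 -110 0 0 0;0 0 0 -110 0 0 0",
)

```text
time_s: 27.0
ee_pos: [0.6089, 0.1797, 0.1673]
tcp_rot: [0.998, 0.068, -0.001, 0.0]
contact_force: [0.3, -0.8, -3.3]
grip_width: 0.0332
```

```bash
python3 -c "
from h import *
go(.442,-.2073,.166,0)"
```

```text
t 27.00 pos [0.6089 0.1797 0.1673] w 0.0332 F [ 0.3 -0.8 -3.3]
 shift [-217.9  360.7    1.9] turn [0.  0.2 7.8]
```

Call:
step_arm(
  rows="0 -10 17 0 0 0 0;0 -29 48 0 0 0 1;0 -54 90 0 0 0 2;0 -84 139 0 0 0 3;0 -114 189 0 0 0 4;0 -144 239 0 0 0 5;0 -172 285 0 0 0 6;0 -195 323 0 0 0 7;0 -210 347 0 0 0.2 7.8;0 -218 361 0 0 0.2 7.8;0 -218 361 0 0 0.2 7.8;0 -218 361 0 0 0.2 7.8",
)

```text
time_s: 28.5
ee_pos: [0.4425, -0.2064, 0.1678]
tcp_rot: [1.0, 0.001, 0.0, -0.0]
contact_force: [0.4, 0.5, -2.4]
grip_width: 0.0337
```

Run:
```python
from h import *
go(.442,-.2073,.0503,0)
p,d,W=wr();cv2.imwrite("pics/w9.png",p[:,:,::-1])
```

```text
t 28.50 pos [ 0.4425 -0.2064  0.1678] w 0.0337 F [ 0.4  0.5 -2.4]
 shift [ -0.5   1.  117.5] turn [-0.  -0.   0.1]
```

View pics/w9.png

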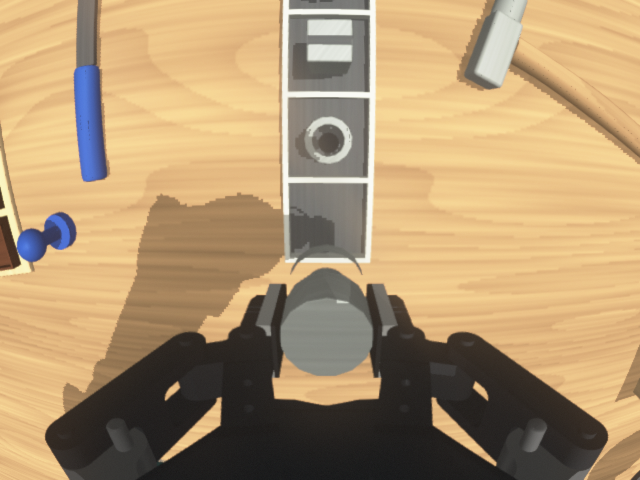

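The spool is held straight over the nearest pocket and the bush is standing. I'll lower it.

Call:
step_arm(
  rows="0 0 1 30 0 0 0;0 0 1 65 0 0 0;0 0 1 92 0 0 0;0 0 1 106 0 0 0;0 0 1 112 0 0 0;0 0 1 115 0 0 0;0 0 1 116.5 0 0 0;0 0 1 117.5 0 0 0;0 0 1 118 0 0 0;0 0 1 118 0 0 0",
)

```text
time_s: 29.8
ee_pos: [0.4431, -0.2072, 0.0503]
tcp_rot: [1.0, 0.001, 0.001, -0.0]
contact_force: [-0.3, -0.4, 1.8]
grip_width: 0.0337
```

Call:
step_arm(
  rows="0 0 0 0.5 0 0 0;0.5 0 0 0.5 0 0 0;0.7 0 0 0.5 0 0 0;0.7 0 0 0.5 0 0 0;0.7 0 0 0.5 0 0 0;0.7 0 0 -10 0 0 0;0.7 0 0 -50 0 0 0;0.7 0 0 -110 0 0 0;0.7 0 0 -160 0 0 0;0.7 0 0 -200 0 0 0;0.7 0 0 -200 0 0 0;0.7 0 0 -200 0 0 0",
)

```text
time_s: 31.3
ee_pos: [0.442, -0.2071, 0.2503]
tcp_rot: [1.0, 0.001, 0.001, -0.0]
contact_force: [-0.2, -1.0, -0.5]
grip_width: 0.06
```

Run:
```python
from h import *
p,d,W=wr();p2,d2=bot.snapshot("scene")
cv2.imwrite("pics/fin.png",np.hstack([cv2.resize(p[:,160:480,::-1],(400,600)),cv2.resize(p2[120:420,100:500,::-1],(400,300)).repeat(2,0)]))
for n,x,r,lo,hi in(("spool",.442,.03,.05,.065),("bush",.506,.018,.05,.065),("block",.570,.025,.055,.07),("ball",.634,.022,.055,.075)):
    m=(np.hypot(W[...,0]-x,W[...,1]+.208)<r)&(d>.05)&(W[...,2]>lo)&(W[...,2]<hi);print(n,m.sum(),np.percentile(W[m][:,2],[5,50,95]).round(4),cv2.minEnclosingCircle((W[m][:,:2]*1e3).astype(np.float32)))
s=bot.read_state();print(s["time_s"],s["ee_pos"],s["grip_width"],s["contact_force"])
```

```text
spool 1255 [0.0574 0.0606 0.0618] ((442.8915710449219, -207.10211181640625), 17.643415451049805)
bush 175 [0.0562 0.0573 0.0584] ((505.0738830566406, -207.33706665039062), 6.418351173400879)
block 1090 [0.0612 0.0628 0.0641] ((569.5826416015625, -208.07090759277344), 18.909587860107422)
ball 220 [0.0558 0.0611 0.0656] ((626.3187255859375, -207.41650390625), 12.796533584594727)
31.4 [ 0.44163965 -0.20693659  0.24917587] 0.05966372165860537 [-0.96844562 -0.4311053  -0.2133913 ]
```

View pics/fin.png

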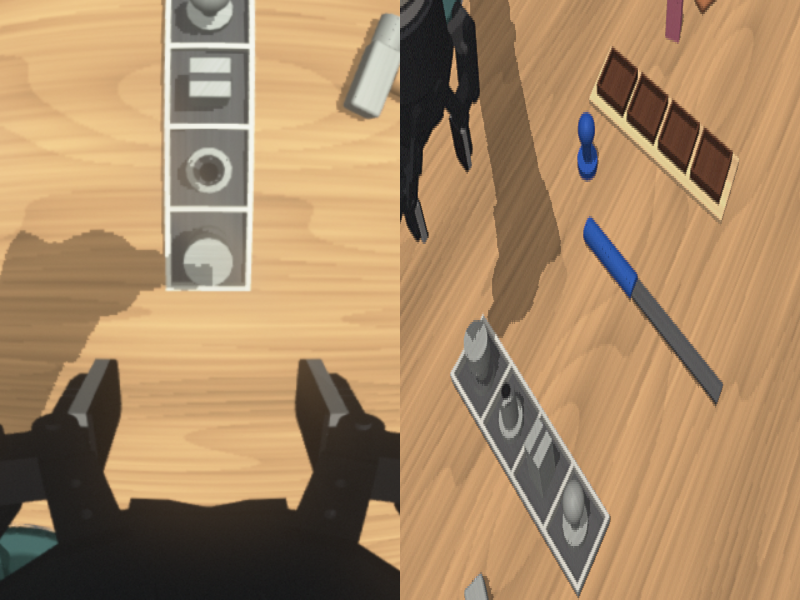

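All four pieces stand upright in the reversed order: spool, bush, block, ball from near to far. The carrier is empty, the blue knob and pink block are untouched, and the gripper is clear. I'm handing in.

```bash
python3 -c "
from cell import bot
print(bot.job_done())"
```

```text
the job is handed in; nothing more can be done
None
```

All four pieces are in the tray in reverse order and released, and I handed the job in at about 31 s. From the farthest pocket to the nearest they are ball knob, square block, flanged bush and spool.

- **Placing:** I lowered each piece in small steps until the force reading showed it touching the floor, then let go. Contact forces read after each move stayed under about 7 N.
- **Last checks:** The wrist depth readings and both camera views show all four standing upright near the middle of their pockets. Measured top heights were within about 1 mm of expected. The carrier is empty, the look-alikes are where they were, and the gripper is about 20 cm above the tray.
- **Disagreements:** One early wrist measurement was about 3 mm off in y because the arm was still moving; I re-measured before each grasp. The last depth fits of the ball and the bush saw only part of each piece, so for their centres I relied on the closer checks made right after placing them.

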